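Draw the sliding cover home over the compressor port and pin it

ROBOT

A 7-joint arm with a two-finger parallel gripper is mounted at the origin on the work surface. World frame = base frame: x ahead of the robot, y to its left, z up, the work surface at z = 0. Lengths are in m, angles in rad, forces in N, time in s.
With the tool pointing down it reaches from about 0.425 to 0.875 m from the base axis. Payload 4.7 kg.
Tool frame: the origin (TCP) lies on the centre line of the jaws, within the pads' length; the fingertips stand 22 mm ahead of it and the grasp point (between the pads) lies 3 mm ahead of it; z points along the fingers, y is the line along which they close (so a half turn about z gives the same grasp; the last joint's range is limited). The gripper opens to 85 mm and grips with 20 to 120 N. Pads are 22 mm wide; open, the fingers measure 114 mm over their backs; the gripper's body (76 mm by 85 mm) begins 54 mm behind the grasp point. The pads swing forward as they close: fully open they stand 13 mm farther back than shut.
Start: joints at [-1.207, 0.321, -0.07, 1.45, 0.023, 1.371, -0.057], TCP at [0.223, 0.611, 0.253] pointing down, gripper open.
Joint ranges: [-2.86, 2.86], [-0.3, 2.09], [-1.38, 1.24], [0.06, 2.45], [-1.56, 4.7], [0.09, 2.05], [-2.69, 2.69]. Speed limits (rad/s): [2.57, 2.57, 3.14, 3.14, 3.14, 3.14, 3.14].

INTERFACE

Orientations are given as [roll, pitch, yaw] about the fixed x, y, z axes, in that order (R = Rz(yaw) Ry(pitch) Rx(roll)).
In Python, from plant import monitor, imaging, robot gives the robot as it stands. The module is installed in compiled form; this text tells all that it offers.
- The arm moves only by the tool carry_out, never from a script. Its argument "motion" is a list of rows, each an object with "offset": the shift along the world's x, y, z in mm, a list of three; "turn": the turn about the world's z in degrees; "grip": the gripper's target within -1 to 1 (fully open at 1, half-way at 0, shut at -1). A call has 1 to 12 rows; each row shifts and turns the commanded pose from where the row before left it; what a row does not reach is not made up. A row lasts 1/8 s, in which the tool goes at most 62.5 mm and 10.7 degrees, less where a joint would pass 70% of its speed; a pose out of reach is approached as far as the arm can. A call is refused whole if a number of a shift passes 62.5 or a number of a turn 10.7, either way. A call with a gripper value outside its range is refused whole. The fingers move at their own pace and stop on an object; the grip force is fixed at half the most. Time passes only in rows, so rows that do not move let the fingers close. It gives the time, the measured TCP pose, the force, the opening and the grip force at its end, in the units of the state.
- monitor.read_state(): the state, without advancing time (a new reading comes with each control period).
- imaging.camera(name): name is "scene" or "top" or "wrist"; returns the picture (384x512x3 uint8, blue, green, red); there is no depth.
- imaging.camera_params(name): a dict with "fx", "fy", "cx", "cy" (pixels), "pose" (4x4, takes a point from camera to world coordinates). Camera axes: x right, y up, looking along -z (the intrinsics and any distortion apply to the point x, -y, -z); pixel columns grow to the right and rows downward; lengths in m; the calibration is good to about 2 mm. A picture is of the moment at which its call begins: read the wrist's pose just before it. camera_params takes no time and is no camera call; for the wrist camera it gives the pose at the moment of the call.
- robot.job_done(): hands the job in; it is judged then, once.
The state is a dict: "t": time; "joints": joint angles; "joint_vel": joint speeds; "tau": joint torques, N m; "ee_pos": TCP position; "ee_rot": TCP orientation; "wrist_force": force on the tool from outside, world axes, zero at the start; "moment": the same for the moment, N m; "gripper_width": finger opening in m; "grasp_force": force on a finger pad.
Only numpy, scipy, OpenCV 4.12 (cv2) and the standard library are available. Lean on these libraries where they do the work, as an engineer would, in place of code of your own. Each camera call takes 0.05 s, during which the arm holds its last target. There are 200 camera calls.

TASK

The steel cover plate on the compressor housing is parked under its guard: press down on the rubber pad on its top with shut fingers and drag it back towards the robot until it rests fully against the front stop, pressing gently, since more than about 30 N marks the soft seal under the plate. Then take the steel dowel pin from the wooden rack, push it all the way down through the plate's hole into the housing and let go. Leave the hex bolt in the rack and leave the tub and the wrench where they are.

Things in the scene. Friction and masses are not known exactly. Their poses are not given: they have to be found in the camera images.
- housing: Dark cast housing fixed to the bench, 370 x 175 x 124 mm. Origin at bench level; z up, +x points from the front stop to the guard and raised end: the plate goes home along -x. Level deck 90 mm above the origin, with a 60 mm square port centred at x = -40 mm. Side rails 8 mm high leave a channel 113 mm wide about y = 0. The raised end (x = 145 to 255 mm) stands 34 mm above the deck.
- plate: Loose flat steel cover 150 (x) x 110 (y) x 8 (z) mm, 0.5 to 1 kg, flush in the channel, far part under the guard. Origin: centre of its underside, axes as the housing's. Home is origin at x = -22 mm in the housing frame; starts 50 to 85 mm short. It slides with dry friction: a light push slips over it, 13 to 22 N down on its pad drags it; over 30 N from the fingers spoils the seal.
- plate_hole (a point): Centre of the plate's 19 mm round hole, at its top face, 45 mm from the plate's centre on its +x (far) side; under the guard at first, open to view once the plate is home.
- dowel_hole (a point): Mouth, at deck height, of the 17 mm round hole (30 mm deep, through) in the housing deck for the pin; 22 mm in front of the guard. The plate's hole lies over it when the plate is home.
- stop_face (a point): Middle of the foot of the front stop's face (channel end, x = -97 mm in the housing), at deck height; the plate's near edge must meet it. The stop is 8 mm high, 18 mm deep.
- rack: Fixed wooden block 140 (x) x 60 (y) x 42 (z) mm with two upright 15 mm holes through it, 35 mm either side of its centre along its x. Origin at the centre of its underside.
- pin: Loose steel dowel pin, 69 mm long, standing upright in one rack hole, 90 g. Origin at the lower end, z along the pin to the head. Shank 12 mm diameter with a 14 mm long tapered end (5 mm at the tip); collar 30 mm diameter from 34 to 39 mm; round grip 20 mm diameter from 39 to 69 mm. The collar rests on the rack's top now, and on the plate's top when the pin is fully in.
- bolt: Bystander: hex bolt 42 mm long, flat 10 mm head 26 mm across with no collar or grip above, in the other rack hole. Origin at its lower end.
- tub: Bystander: loose white plastic tub, 90 mm diameter, 90 mm high. Origin at the centre of its underside.
- wrench: Bystander: loose steel wrench 200 mm long, lying flat. Origin near the middle of its underside.
- guard_edge (a point): Middle of the near top edge of the fixed guard plate that bridges the channel, 18 mm above the deck (x = 45 mm in the housing, reaching to 145 mm). It is 7 mm thick, its underside 11 mm above the deck.
- pad (a point): Middle of the top of the dark ribbed rubber pad fixed on the plate's near part, where it is pressed: 50 (x) x 80 (y) mm, standing 1.5 mm above the plate's top (9.5 mm above the deck), centred 43 mm from the plate's centre on its -x (near) side.
There are look-alikes about, which are no part of the job. What is shaped like the pin but blue, green or yellow is not meant.

How it is judged:
On the way:
1. the cover plate is drawn home against the front stop while the pin is not yet in it (x of plate in the frame of housing below -0.0195 m and horizontal distance between pin and dowel_hole above 0.05 m), for 0.2 s.
At the end, for the whole second after the job is handed in: The plate lies flat on the deck within 3 mm of the front stop; the pin stands upright through plate and housing within 5 mm of the hole's axis with its collar within 3.5 mm of the plate, released and at rest; bolt (20 mm), tub and wrench (30 mm) are where they were (x of plate in the frame of housing below -0.019 m and z of plate in the frame of housing below 0.0925 m and horizontal distance between pin and dowel_hole below 0.005 m and z of pin in the frame of housing below 0.0675 m and angle between pin's own z axis and vertical below 0.1 rad and linear speed of each of pin, plate below 0.02 m/s and distance of bolt from where it was at the start of the episode below 0.02 m and distance of each of tub, wrench from where it was at the start of the episode below 0.03 m); the robot touches nothing.
It fails at once if the fingers press on the plate with more than 30 N (contact force between the fingers and plate above 30 N).
It fails at once if the bolt is pulled out or knocked (distance of bolt from where it was at the start of the episode above 0.02 m).
It fails at once if the tub or the wrench is moved (distance of any of tub, wrench from where it was at the start of the episode above 0.03 m).
It also fails if it takes over 64 s, if anything falls off the work surface, if the arm or the gripper's body presses on something with over 40 N, if the wrist force passes 120 N, or if a joint passes its speed limit or range.

## Working session

There is one attempt and no reset: what is moved stays moved. The work goes in short steps, Python scripts to look and compute and a tool call to move; the robot and the scene stay as the last step left them, time stands still between calls to the robot, and variables do not carry over. Pictures are saved under pics/ and viewed, at most 10 in all, crops included, and the job is handed in when it is done.

Besides the shell and the picture viewer there is one more tool, called after "Emit:" as a command line: name --argument value ..., lists and objects as JSON in quotes. carry_out: Moves the arm, as the interface text tells. Its arguments: {"type":"object","properties":{"motion":{"type":"array","items":{"type":"object","properties":{"offset":{"type":"array","items":{"type":"number"}},"turn":{"type":"number"},"grip":{"type":"number"}}}}},"required":["motion"]}

```bash
mkdir -p pics
cat > h.py <<'E'
import numpy as np, cv2
from plant import monitor, imaging, robot
def ray(n,u,v,P=None):
    p=P or imaging.camera_params(n); T=np.array(p["pose"])
    d=T[:3,:3]@np.array([(u-p["cx"])/p["fx"],-(v-p["cy"])/p["fy"],-1.]); return T[:3,3],d
def at_z(n,u,v,z,P=None):
    o,d=ray(n,u,v,P); return o+d*(z-o[2])/d[2]
def proj(n,X,P=None):
    p=P or imaging.camera_params(n); T=np.array(p["pose"])
    c=T[:3,:3].T@(np.array(X)-T[:3,3]); return p["cx"]+p["fx"]*c[0]/-c[2], p["cy"]+p["fy"]*-c[1]/-c[2]
E
python3 - <<'E'
from h import *
for n in("scene","top"):
    p=imaging.camera_params(n); print(n,p)
    im=imaging.camera(n); cv2.imwrite(f"pics/{n}0.png",cv2.resize(im,(800,600),interpolation=cv2.INTER_CUBIC))
    np.save(f"{n}0.npy",im)
s=monitor.read_state(); print(s["t"],s["ee_pos"],s["ee_rot"],s["gripper_width"],s["wrist_force"])
E
```

```text
scene {'fx': 427.9298534687322, 'fy': 427.9298534687322, 'cx': 252.8538987702597, 'cy': 195.96434099428447, 'pose': array([[ 0.85540746, -0.44044148,  0.27256076,  0.79196432],
       [ 0.51779901,  0.74011342, -0.42908776, -0.37175421],
       [-0.01273783,  0.50817656,  0.86115871,  0.92679047],
       [ 0.        ,  0.        ,  0.        ,  1.        ]])}
top {'fx': 459.5722994539928, 'fy': 459.5722994539928, 'cx': 260.2806971227196, 'cy': 196.81801653670462, 'pose': array([[ 4.60831780e-03,  9.99180098e-01, -4.02230759e-02,
         4.73296617e-01],
       [-9.99989078e-01,  4.63592672e-03,  5.93148079e-04,
         3.76120028e-02],
       [ 7.79132988e-04,  4.02199032e-02,  9.99190549e-01,
         1.14192074e+00],
       [ 0.00000000e+00,  0.00000000e+00,  0.00000000e+00,
         1.00000000e+00]])}
0.1 [0.22264999 0.61018962 0.25228934] [-3.13979165e+00  9.88590895e-05  2.79184823e+00] 0.08519706614710786 [-0.05313593  0.08159487  0.22787023]
```

View pics/top0.png

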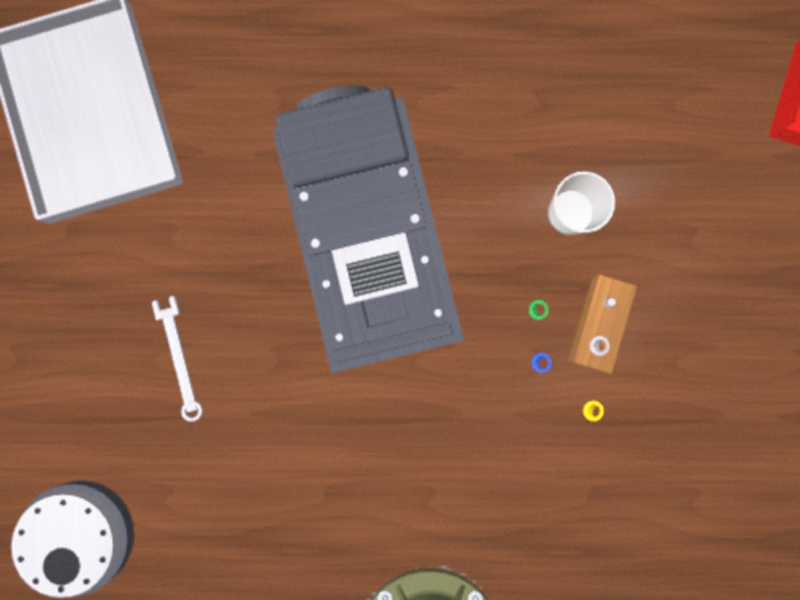

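View pics/scene0.png

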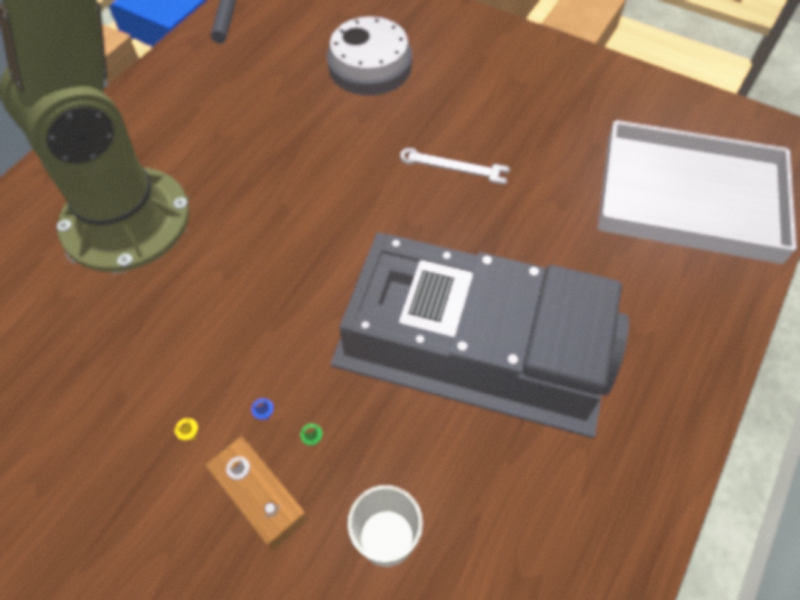

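Run:
```python
from h import *
a=np.load("top0.npy");b=np.load("scene0.npy")
c1=cv2.resize(a[165:250,330:415],(400,400),interpolation=cv2.INTER_CUBIC)
c2=cv2.resize(b[270:355,120:205],(400,400),interpolation=cv2.INTER_CUBIC)
c3=cv2.resize(a[140:240,170:303],(800,600),interpolation=cv2.INTER_CUBIC)
cv2.imwrite("pics/c3.png",c3)
cv2.imwrite("pics/c12.png",np.hstack([c1,c2]))
```

```text
(no output)
```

View pics/c12.png

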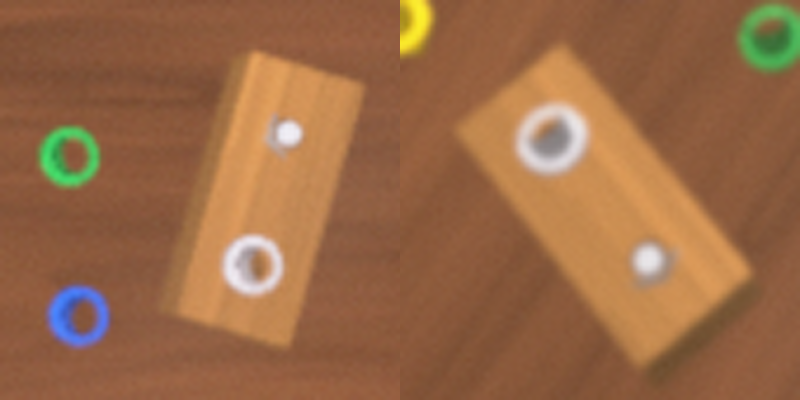

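View pics/c3.png

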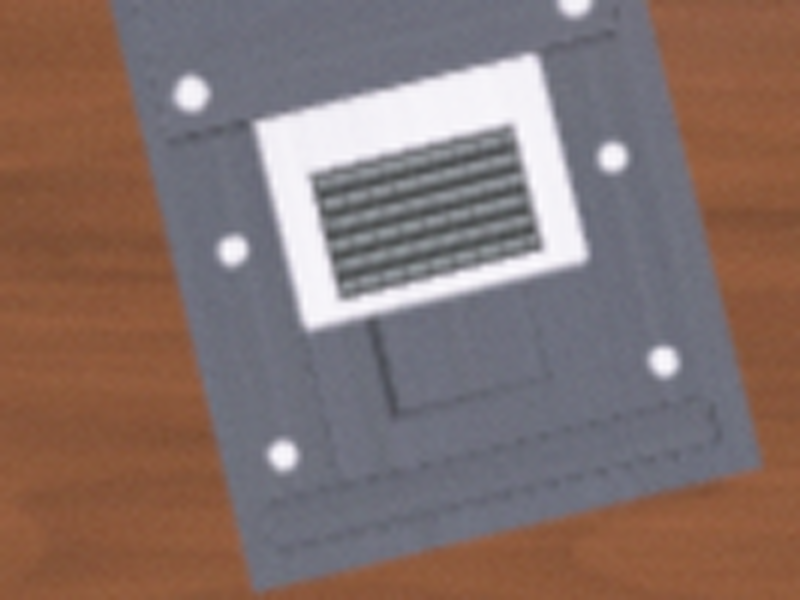

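```bash
cat >> h.py <<'E'
def c3(u,v,z): return at_z("top",(u+.5)/(800/133)-.5+170,(v+.5)/6-.5+140,z)
E
python3 - <<'E'
from h import *
pad=np.array([c3(u,v,.0995) for u,v in((311,173),(513,125),(543,248),(340,299))])
pl,pr=c3(308,328,.098),c3(587,260,.098)
gl,gr=c3(255,122,.108),c3(540,55,.108)
pc=pad.mean(0); print("pad",pc)
ex=pad[:2].mean(0)-pad[2:].mean(0); print("pad len",np.linalg.norm(ex),"yaw",np.arctan2(ex[1],ex[0]))
ey=pl-pr; print("plate w",np.linalg.norm(ey),"yaw",np.arctan2(-ey[0],ey[1]))
eg=gl-gr; print("guard",np.linalg.norm(eg),np.arctan2(-eg[0],eg[1]))
yaw=np.arctan2(-ey[0],ey[1]); x=np.array([np.cos(yaw),np.sin(yaw),0])
near=(pl+pr)/2; g=(gl+gr)/2
print("near",near,"guard mid",g,"D",(g-near)@x, "travel",45-1000*(g-near)@x+97, "pad-near",(pc-near)@x,"x",x)
s=(c3(262,508,.098)+c3(700,400,.098))/2; print("stop in..",(near-s)@x*1000)
for u,v,n in((253,265,'ring'),(288,134,'dot')):
    print(n,at_z("top",(u+.5)*85/400-.5+330,(v+.5)*85/400-.5+165,.047))
    
print('ring scene',at_z("scene",(552-400+.5)*85/400-.5+120,(138+.5)*85/400-.5+270,.047),'dot',at_z("scene",(648-400+.5)*85/400-.5+120,(260+.5)*85/400-.5+270,.047))
for z in (.04,.05,.08): print(z,proj("scene",[*at_z("top",(253.5)*85/400-.5+330,(265.5)*85/400-.5+165,z)[:2],z]))
E
```

```text
pad [0.56521325 0.08213411 0.0995    ]
pad len 0.04863777465685612 yaw 0.23774399801262303
plate w 0.10859558861071004 yaw 0.24473440439608402
guard 0.1099810973903563 0.23729883231258306
near [0.53390358 0.0741329  0.098     ] guard mid [0.61075372 0.09303502 0.108     ] D 0.07914009140802666 travel 62.85990859197334 pad-near 0.032315382680469185 x [0.97020171 0.24229865 0.        ]
stop in.. 61.903242644915494
ring [ 0.46132978 -0.25623437  0.047     ]
dot [ 0.52774015 -0.27439062  0.047     ]
ring scene [ 0.46140496 -0.25612427  0.047     ] dot [ 0.53031958 -0.2772357   0.047     ]
0.04 (np.float64(151.9821775861099), np.float64(300.68892925111453))
0.05 (np.float64(151.786273982485), np.float64(298.2090900309199))
0.08 (np.float64(151.17838528831135), np.float64(290.5141513088578))
```

Emit:
carry_out --motion '[{"offset": [28.5,-44,-7],"turn": 0,"grip": -1},{"offset": [28.5,-44,-7],"turn": 0,"grip": -1},{"offset": [28.5,-44,-7],"turn": 0,"grip": -1},{"offset": [28.5,-44,-7],"turn": 0,"grip": -1},{"offset": [28.5,-44,-7],"turn": 0,"grip": -1},{"offset": [28.5,-44,-7],"turn": 0,"grip": -1},{"offset": [28.5,-44,-7],"turn": 0,"grip": -1},{"offset": [28.5,-44,-7],"turn": 0,"grip": -1},{"offset": [28.5,-44,-7],"turn": 0,"grip": -1},{"offset": [28.5,-44,-7],"turn": 0,"grip": -1},{"offset": [28.5,-44,-7],"turn": 0,"grip": -1},{"offset": [28.5,-44,-7],"turn": 0,"grip": -1}]'

```text
t: 1.6
ee_pos: [0.5653, 0.0812, 0.1689]
ee_rot: [3.142, -0.0, 2.792]
wrist_force: [0.7, 0.2, 1.0]
gripper_width: 0.0
grasp_force: 0.0
```

Emit:
carry_out --motion '[{"offset": [0,0,-20],"grip": -1},{"offset": [0,0,-17],"grip": -1},{"offset": [0,0,-3],"grip": -1},{"offset": [0,0,-2],"grip": -1},{"offset": [0,0,0],"grip": -1}]'

```text
invalid input
```

Turn seems to be required.

Emit:
carry_out --motion '[{"offset": [0,0,-20],"turn": 0,"grip": -1},{"offset": [0,0,-17],"turn": 0,"grip": -1},{"offset": [0,0,-3],"turn": 0,"grip": -1},{"offset": [0,0,-2],"turn": 0,"grip": -1},{"offset": [0,0,0],"turn": 0,"grip": -1}]'

```text
t: 2.22
ee_pos: [0.565, 0.0833, 0.1279]
ee_rot: [3.141, 0.001, 2.793]
wrist_force: [-0.0, 1.4, -0.3]
gripper_width: -0.0001
grasp_force: 0.0
```

Emit:
carry_out --motion '[{"offset": [0,0,-2],"turn": 0,"grip": -1},{"offset": [0,0,-1.5],"turn": 0,"grip": -1},{"offset": [0,0,-1.5],"turn": 0,"grip": -1},{"offset": [0,0,0],"turn": 0,"grip": -1}]'

```text
t: 2.72
ee_pos: [0.5647, 0.0826, 0.1222]
ee_rot: [-3.141, -0.0, 2.792]
wrist_force: [-0.8, -0.8, 0.0]
gripper_width: 0.0001
grasp_force: 0.0
```

Emit:
carry_out --motion '[{"offset": [0,0,-1],"turn": 0,"grip": -1},{"offset": [0,0,0],"turn": 0,"grip": -1}]'

```text
t: 2.98
ee_pos: [0.5649, 0.0826, 0.1217]
ee_rot: [3.141, 0.0, 2.792]
wrist_force: [-1.5, -0.7, 1.7]
gripper_width: 0.0001
grasp_force: 1.3
```

Emit:
carry_out --motion '[{"offset": [0,0,-1],"turn": 0,"grip": -1},{"offset": [0,0,0],"turn": 0,"grip": -1}]'

```text
t: 3.22
ee_pos: [0.5649, 0.0826, 0.1216]
ee_rot: [3.141, 0.0, 2.792]
wrist_force: [-3.4, 0.8, 8.1]
gripper_width: -0.0001
grasp_force: 4.2
```

Emit:
carry_out --motion '[{"offset": [0,0,-1],"turn": 0,"grip": -1},{"offset": [0,0,0],"turn": 0,"grip": -1}]'

```text
t: 3.48
ee_pos: [0.5649, 0.0826, 0.1216]
ee_rot: [3.141, -0.0, 2.792]
wrist_force: [-4.9, -0.7, 14.2]
gripper_width: 0.0003
grasp_force: 7.0
```

Emit:
carry_out --motion '[{"offset": [0,0,-0.5],"turn": 0,"grip": -1},{"offset": [0,0,0],"turn": 0,"grip": -1}]'

```text
t: 3.72
ee_pos: [0.565, 0.0826, 0.1216]
ee_rot: [3.14, -0.0, 2.792]
wrist_force: [-7.5, -1.2, 17.4]
gripper_width: -0.0001
grasp_force: 8.4
```

Emit:
carry_out --motion '[{"offset": [-1.9,-0.5,0],"turn": 0,"grip": -1},{"offset": [-2.9,-0.7,0],"turn": 0,"grip": -1},{"offset": [-2.9,-0.7,0],"turn": 0,"grip": -1}]'

```text
t: 4.1
ee_pos: [0.5609, 0.0817, 0.1216]
ee_rot: [3.136, 0.008, 2.792]
wrist_force: [3.8, 2.0, 6.3]
gripper_width: 0.0002
grasp_force: 3.3
```

Emit:
carry_out --motion '[{"offset": [-1.9,-0.5,-1],"turn": 0,"grip": -1},{"offset": [-1,-0.2,-0.5],"turn": 0,"grip": -1},{"offset": [0,0,0],"turn": 0,"grip": -1}]'

```text
t: 4.47
ee_pos: [0.5598, 0.0814, 0.1216]
ee_rot: [3.134, 0.012, 2.792]
wrist_force: [6.1, 0.8, 10.4]
gripper_width: -0.0
grasp_force: 5.3
```

Emit:
carry_out --motion '[{"offset": [-1,-0.2,-1],"turn": 0,"grip": -1},{"offset": [0,0,0],"turn": 0,"grip": -1}]'

```text
t: 4.72
ee_pos: [0.5598, 0.0813, 0.1216]
ee_rot: [3.133, 0.013, 2.792]
wrist_force: [7.2, 1.8, 13.3]
gripper_width: 0.0002
grasp_force: 6.9
```

Emit:
carry_out --motion '[{"offset": [-2,-0.5,-0.6],"turn": 0,"grip": -1},{"offset": [-2,-0.5,0],"turn": 0,"grip": -1}]'

```text
t: 4.97
ee_pos: [0.5568, 0.0806, 0.1216]
ee_rot: [3.131, 0.015, 2.792]
wrist_force: [8.4, 2.3, 15.3]
gripper_width: -0.0001
grasp_force: 7.4
```

Emit:
carry_out --motion '[{"offset": [-1,-0.2,-0.6],"turn": 0,"grip": -1},{"offset": [-2.9,-0.7,0],"turn": 0,"grip": -1},{"offset": [-2.9,-0.7,0],"turn": 0,"grip": -1}]'

```text
t: 5.35
ee_pos: [0.5507, 0.0791, 0.1216]
ee_rot: [3.13, 0.017, 2.792]
wrist_force: [7.8, 2.1, 17.3]
gripper_width: 0.0001
grasp_force: 8.2
```

Run:
```python
from h import *
im=imaging.camera("scene"); a=np.load("scene0.npy")
cv2.imwrite("pics/cmp.png",np.hstack([cv2.resize(x[150:230,215:315],(400,320),interpolation=cv2.INTER_CUBIC) for x in (a,im)]))
```

```text
(no output)
```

View pics/cmp.png

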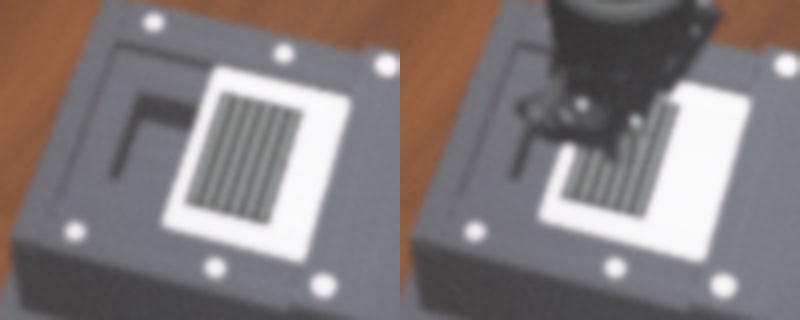

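Emit:
carry_out --motion '[{"offset": [-3.4,-0.8,0],"turn": 0,"grip": -1},{"offset": [-3.4,-0.8,0],"turn": 0,"grip": -1},{"offset": [-3.4,-0.8,0],"turn": 0,"grip": -1},{"offset": [-3.4,-0.8,0],"turn": 0,"grip": -1}]'

```text
t: 5.9
ee_pos: [0.5372, 0.0759, 0.1216]
ee_rot: [3.13, 0.017, 2.792]
wrist_force: [7.7, 2.3, 16.6]
gripper_width: 0.0002
grasp_force: 8.3
```

Emit:
carry_out --motion '[{"offset": [-3.4,-0.8,0],"turn": 0,"grip": -1},{"offset": [-3.4,-0.8,0],"turn": 0,"grip": -1},{"offset": [-3.4,-0.8,0],"turn": 0,"grip": -1},{"offset": [-3.4,-0.8,0],"turn": 0,"grip": -1}]'

```text
t: 6.4
ee_pos: [0.5237, 0.0727, 0.1215]
ee_rot: [3.13, 0.017, 2.792]
wrist_force: [8.9, 1.8, 17.2]
gripper_width: 0.0
grasp_force: 8.4
```

Emit:
carry_out --motion '[{"offset": [-3.4,-0.8,0],"turn": 0,"grip": -1},{"offset": [-3.4,-0.8,0],"turn": 0,"grip": -1},{"offset": [-3.4,-0.8,0],"turn": 0,"grip": -1},{"offset": [-2.9,-0.7,0],"turn": 0,"grip": -1}]'

```text
t: 6.9
ee_pos: [0.5107, 0.0697, 0.1215]
ee_rot: [3.13, 0.017, 2.792]
wrist_force: [8.6, 1.4, 17.7]
gripper_width: -0.0001
grasp_force: 8.5
```

Emit:
carry_out --motion '[{"offset": [-1.9,-0.5,0],"turn": 0,"grip": -1},{"offset": [-1.9,-0.5,0],"turn": 0,"grip": -1}]'

```text
t: 7.15
ee_pos: [0.507, 0.0688, 0.1215]
ee_rot: [3.13, 0.017, 2.792]
wrist_force: [8.8, 2.7, 17.5]
gripper_width: -0.0001
grasp_force: 8.6
```

Emit:
carry_out --motion '[{"offset": [-1.9,-0.5,0],"turn": 0,"grip": -1},{"offset": [-1.9,-0.5,0],"turn": 0,"grip": -1}]'

```text
t: 7.4
ee_pos: [0.5039, 0.068, 0.1216]
ee_rot: [3.129, 0.019, 2.792]
wrist_force: [9.1, 2.7, 13.6]
gripper_width: 0.0003
grasp_force: 6.9
```

Emit:
carry_out --motion '[{"offset": [-1.4,-0.35,-0.4],"turn": 0,"grip": -1},{"offset": [-1.4,-0.35,-0.2],"turn": 0,"grip": -1}]'

```text
t: 7.65
ee_pos: [0.5023, 0.0677, 0.1215]
ee_rot: [3.127, 0.021, 2.792]
wrist_force: [14.6, 3.4, 15.7]
gripper_width: -0.0001
grasp_force: 7.8
```

Emit:
carry_out --motion '[{"offset": [-1.4,-0.35,0],"turn": 0,"grip": -1},{"offset": [-1.4,-0.35,0],"turn": 0,"grip": -1}]'

```text
t: 7.9
ee_pos: [0.4995, 0.0671, 0.1216]
ee_rot: [3.127, 0.021, 2.792]
wrist_force: [13.2, 3.9, 14.9]
gripper_width: -0.0
grasp_force: 7.6
```

Emit:
carry_out --motion '[{"offset": [0,0,15],"turn": 0,"grip": -1},{"offset": [0,0,40],"turn": 0,"grip": -1},{"offset": [0,-20,50],"turn": 0,"grip": 1},{"offset": [-4,-50,10],"turn": 0.6,"grip": 1},{"offset": [-4,-50,0],"turn": 0.6,"grip": 1},{"offset": [-4,-50,0],"turn": 0.6,"grip": 1},{"offset": [-4,-50,0],"turn": 0.6,"grip": 1},{"offset": [-4,-50,0],"turn": 0.6,"grip": 1},{"offset": [-4,-48,0],"turn": 0.6,"grip": 1},{"offset": [0,0,0],"turn": 0.4,"grip": 1},{"offset": [0,0,0],"turn": 0,"grip": 1}]'

```text
t: 9.28
ee_pos: [0.4644, -0.2528, 0.229]
ee_rot: [3.141, -0.002, 2.862]
wrist_force: [-0.2, 0.5, -0.2]
gripper_width: 0.0852
grasp_force: 0.0
```

Run:
```python
from h import *
s=monitor.read_state(); print(s["t"],s["ee_pos"],s["ee_rot"],s["wrist_force"])
p=imaging.camera_params("wrist"); print(p); im=imaging.camera("wrist"); np.save("w1.npy",im)
import pickle; pickle.dump(p,open("w1.pkl","wb"))
t=imaging.camera("top"); np.save("top1.npy",t)
c=cv2.resize(t[140:240,170:303],(800,600),interpolation=cv2.INTER_CUBIC)
cv2.imwrite("pics/w1.png",cv2.resize(im,(800,600),interpolation=cv2.INTER_CUBIC)); cv2.imwrite("pics/top1.png",c)
```

```text
9.275 [ 0.46443572 -0.2528404   0.22897064] [ 3.14079610e+00 -1.80647681e-03  2.86155159e+00] [-0.24975535  0.46157672 -0.15416896]
{'fx': 278.0997305083362, 'fy': 278.0997305083362, 'cx': 257.3708582491601, 'cy': 192.38929937855454, 'pose': array([[ 0.27611881, -0.92824897, -0.24922332,  0.4015017 ],
       [ 0.96112166,  0.26718267,  0.06970345, -0.23503185],
       [ 0.001886  , -0.25878036,  0.96593435,  0.34870963],
       [ 0.        ,  0.        ,  0.        ,  1.        ]])}
```

View pics/w1.png

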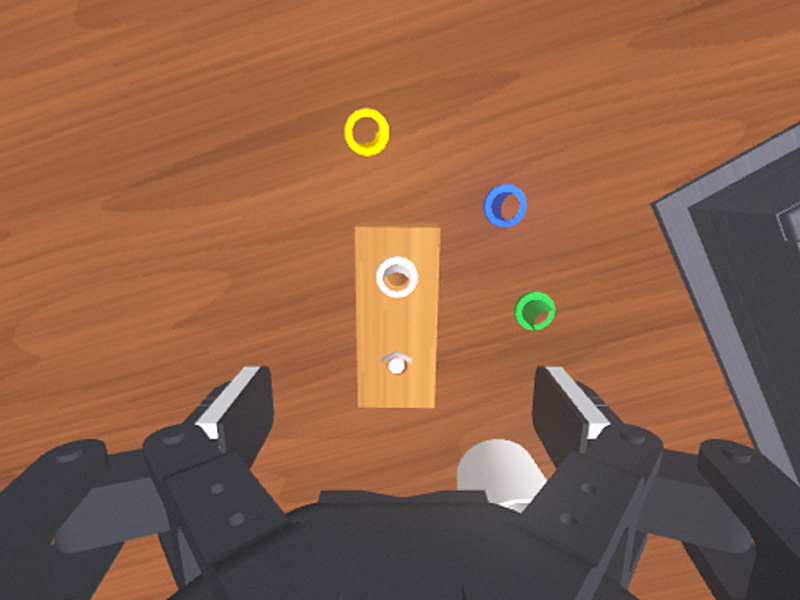

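View pics/top1.png

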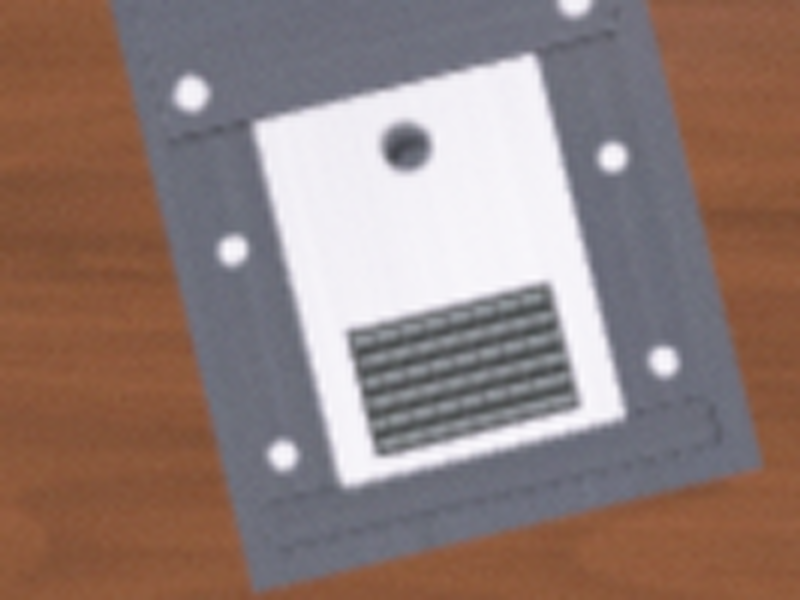

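Run:
```python
from h import *
import pickle; P=pickle.load(open("w1.pkl","rb"))
w=lambda u,v,z: at_z("wrist",(u+.5)*.64-.5,(v+.5)*.64-.5,z,P)
print("ring",w(397,277,.047),"dot",w(397,366,.047), w(397,366,.052))
h=c3(406,147,.098);print("hole",h)
pad=np.array([c3(u,v,.0995) for u,v in((348,331),(549,283),(580,407),(377,456))]).mean(0)
pl,pr=c3(342,488,.098),c3(627,416,.098); near=(pl+pr)/2
x=np.array([np.cos(.239),np.sin(.239),0])
print("pad",pad,"travel",(np.array([.56521,.08213,.0995])-pad)@x,"pad->hole",(h-pad)@x,(h-pad)@[-x[1],x[0],0],"near->hole",(h-near)@x)
```

```text
ring [ 0.46144567 -0.25565805  0.047     ] dot [ 0.52673927 -0.27464461  0.047     ] [ 0.52466381 -0.27398814  0.052     ]
hole [0.58976284 0.09022727 0.098     ]
pad [0.5053601  0.06789155 0.0995    ] travel 0.06151936484931458 pad->hole 0.08729117336332214 0.0017200767098340794 near->hole 0.11956668336842058
```

Emit:
carry_out --motion '[{"offset": [-3,-3.2,-45],"turn": 0,"grip": 1},{"offset": [0,0,-50],"turn": 0,"grip": 1},{"offset": [0,0,-35],"turn": 0,"grip": 0.3},{"offset": [0,0,-18],"turn": 0,"grip": 0},{"offset": [0,0,-6],"turn": 0,"grip": -0.2},{"offset": [0,0,0],"turn": 0,"grip": -1},{"offset": [0,0,0],"turn": 0,"grip": -1},{"offset": [0,0,0],"turn": 0,"grip": -1},{"offset": [0,0,0],"turn": 0,"grip": -1}]'

```text
t: 10.5
ee_pos: [0.4624, -0.257, 0.0763]
ee_rot: [3.141, 0.001, 2.862]
wrist_force: [-0.1, 0.6, 2.4]
gripper_width: 0.0182
grasp_force: 58.7
```

Emit:
carry_out --motion '[{"offset": [0,0,20],"turn": 0,"grip": -1},{"offset": [0,0,50],"turn": 0,"grip": -1},{"offset": [0,0,55],"turn": 0,"grip": -1},{"offset": [5,20,40],"turn": 0,"grip": -1},{"offset": [17,46,3],"turn": 4.2,"grip": -1},{"offset": [17,46,0],"turn": 4.2,"grip": -1},{"offset": [17,46,0],"turn": 4.2,"grip": -1},{"offset": [17,46,0],"turn": 4.2,"grip": -1},{"offset": [17,46,0],"turn": 4.2,"grip": -1},{"offset": [17,46,0],"turn": 4.2,"grip": -1},{"offset": [17,46,0],"turn": 4.2,"grip": -1},{"offset": [3,4,0],"turn": 0.3,"grip": -1}]'

```text
t: 12.0
ee_pos: [0.589, 0.0946, 0.2428]
ee_rot: [3.14, -0.001, -2.895]
wrist_force: [-0.8, -0.4, -1.4]
gripper_width: 0.0177
grasp_force: 58.7
```

Emit:
carry_out --motion '[{"offset": [0,0,0],"turn": 0,"grip": -1},{"offset": [0,0,0],"turn": 0,"grip": -1}]'

```text
t: 12.25
ee_pos: [0.5887, 0.0871, 0.2437]
ee_rot: [-3.141, -0.0, -2.906]
wrist_force: [-0.4, 0.3, -1.7]
gripper_width: 0.0176
grasp_force: 58.7
```

Run:
```python
from h import *
import pickle
s=monitor.read_state(); print(s["t"],s["ee_pos"],s["ee_rot"],s["gripper_width"])
p=imaging.camera_params("wrist"); im=imaging.camera("wrist"); np.save("w2.npy",im)
pickle.dump(p,open("w2.pkl","wb"))
cv2.imwrite("pics/w2.png",cv2.resize(im[100:325,106:406],(800,600),interpolation=cv2.INTER_CUBIC))
f=lambda X:[(a-b+.5)*8/3-.5 for a,b in zip(proj("wrist",X,p),(106,100))]
print("hole pred",f([.5896,.089,.098]),"tip pred",f([s["ee_pos"][0],s["ee_pos"][1],s["ee_pos"][2]-.068]),"collar c",f([s["ee_pos"][0],s["ee_pos"][1],s["ee_pos"][2]-.029]))
```

```text
12.25 [0.58871314 0.08714295 0.24366066] [-3.14110178e+00 -1.76169597e-04 -2.90608381e+00] 0.01756075406101257
hole pred [np.float64(408.9880014521541), np.float64(234.8546237712886)] tip pred [np.float64(404.81476773372214), np.float64(301.26334123020894)] collar c [np.float64(404.9509108975896), np.float64(360.91063928988325)]
```

View pics/w2.png

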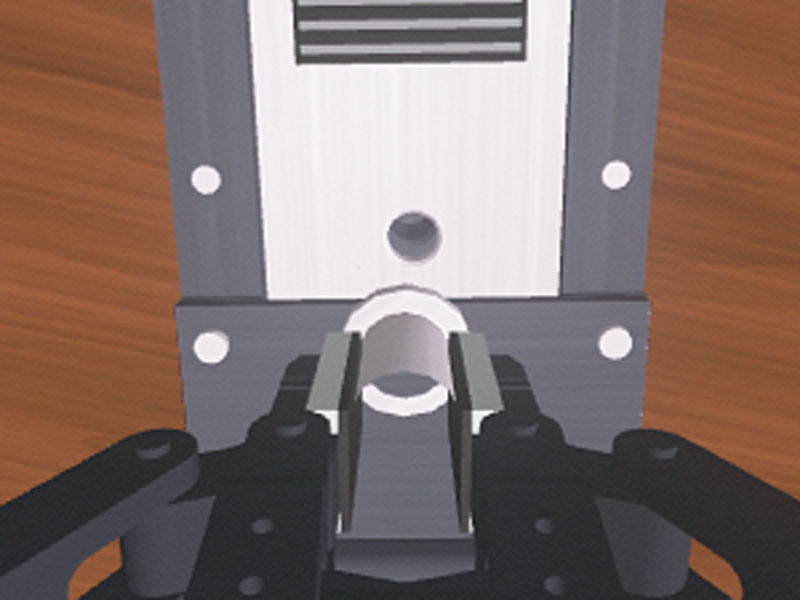

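Emit:
carry_out --motion '[{"offset": [2.6,3.7,-25],"turn": 0,"grip": -1},{"offset": [0,0,-35],"turn": 0,"grip": -1},{"offset": [0,0,-10],"turn": 0,"grip": -1},{"offset": [0,0,0],"turn": 0,"grip": -1},{"offset": [0,0,0],"turn": 0,"grip": -1}]'

```text
t: 12.92
ee_pos: [0.5924, 0.0926, 0.1752]
ee_rot: [3.141, 0.003, -2.904]
wrist_force: [0.3, -0.2, -1.0]
gripper_width: 0.0179
grasp_force: 58.8
```

Emit:
carry_out --motion '[{"offset": [-1,-1.2,0],"turn": 0,"grip": -1},{"offset": [0,0,0],"turn": 0,"grip": -1},{"offset": [0,0,0],"turn": 0,"grip": -1}]'

```text
t: 13.3
ee_pos: [0.5906, 0.0917, 0.1739]
ee_rot: [3.141, 0.001, -2.903]
wrist_force: [0.8, -0.2, -0.9]
gripper_width: 0.0179
grasp_force: 58.8
```

Run:
```python
from h import *
im=imaging.camera("wrist"); sc=imaging.camera("scene")
u,v=proj("scene",[.59,.09,.12]); u,v=int(u),int(v)
cv2.imwrite("pics/w3.png",np.hstack([cv2.resize(im[100:325,106:406],(400,300),interpolation=cv2.INTER_CUBIC),cv2.resize(sc[v-38:v+37,u-50:u+50],(400,300),interpolation=cv2.INTER_CUBIC)]))
```

```text
(no output)
```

View pics/w3.png

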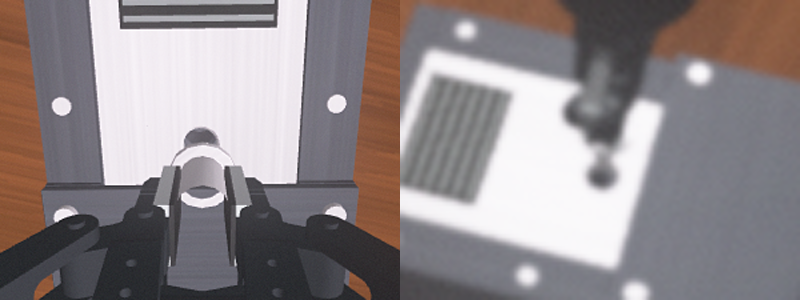

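Emit:
carry_out --motion '[{"offset": [0.5,-0.7,-6],"turn": 0,"grip": -1},{"offset": [0,0,-6],"turn": 0,"grip": -1},{"offset": [0,0,-4],"turn": 0,"grip": -1},{"offset": [0,0,0],"turn": 0,"grip": -1}]'

```text
t: 13.9
ee_pos: [0.5906, 0.0909, 0.1569]
ee_rot: [3.142, -0.001, -2.903]
wrist_force: [-0.5, -0.3, -0.9]
gripper_width: 0.0178
grasp_force: 58.8
```

Emit:
carry_out --motion '[{"offset": [0,0,-4],"turn": 0,"grip": -1},{"offset": [0,0,-4],"turn": 0,"grip": -1},{"offset": [0,0,0],"turn": 0,"grip": -1}]'

```text
t: 14.28
ee_pos: [0.5906, 0.0908, 0.149]
ee_rot: [-3.142, -0.001, -2.903]
wrist_force: [-0.5, 0.0, -1.7]
gripper_width: 0.0177
grasp_force: 58.7
```

Emit:
carry_out --motion '[{"offset": [0,0,-5],"turn": 0,"grip": -1},{"offset": [0,0,-5],"turn": 0,"grip": -1},{"offset": [0,0,-3],"turn": 0,"grip": -1},{"offset": [0,0,0],"turn": 0,"grip": -1}]'

```text
t: 14.78
ee_pos: [0.59, 0.0904, 0.1355]
ee_rot: [-3.141, -0.003, -2.904]
wrist_force: [-4.0, -2.6, -3.3]
gripper_width: 0.0179
grasp_force: 58.6
```

Emit:
carry_out --motion '[{"offset": [0,0,-2],"turn": 0,"grip": -1},{"offset": [0,0,-1],"turn": 0,"grip": -1},{"offset": [0,0,0],"turn": 0,"grip": -1}]'

```text
t: 15.15
ee_pos: [0.5901, 0.0904, 0.1333]
ee_rot: [-3.141, -0.002, -2.903]
wrist_force: [-5.3, -1.9, 1.1]
gripper_width: 0.0186
grasp_force: 58.8
```

Emit:
carry_out --motion '[{"offset": [-0.8,-0.3,-0.5],"turn": 0,"grip": -1},{"offset": [0,0,-1],"turn": 0,"grip": -1},{"offset": [0,0,0],"turn": 0,"grip": -1}]'

```text
t: 15.52
ee_pos: [0.5899, 0.0903, 0.1324]
ee_rot: [3.142, -0.001, -2.903]
wrist_force: [-5.1, -3.4, 4.4]
gripper_width: 0.018
grasp_force: 59.2
```

Emit:
carry_out --motion '[{"offset": [0,0,0],"turn": 0,"grip": -0.2},{"offset": [0,0,0],"turn": 0,"grip": -0.2},{"offset": [0,0,0],"turn": 0,"grip": -0.2},{"offset": [0,0,15],"turn": 0,"grip": 0},{"offset": [0,0,30],"turn": 0,"grip": 0},{"offset": [0,0,40],"turn": 0,"grip": 0},{"offset": [0,0,20],"turn": 0,"grip": 0},{"offset": [0,0,0],"turn": 0,"grip": 0}]'

```text
t: 16.52
ee_pos: [0.5916, 0.0908, 0.24]
ee_rot: [3.141, 0.005, -2.903]
wrist_force: [1.0, -0.1, -0.2]
gripper_width: 0.0428
grasp_force: 0.0
```

Run:
```python
from h import *
im=imaging.camera("wrist"); sc=imaging.camera("scene")
u,v=proj("scene",[.59,.09,.12]); u,v=int(u),int(v)
for z in(.098,.103): print(z,proj("wrist",[.5896,.0903,z]),[ (a-b)*4 for a,b in zip(proj("scene",[.5896,.0903,z]),(u-50,v-38))])
cv2.imwrite("pics/w4.png",np.hstack([cv2.resize(im[50:275,106:406],(400,300),interpolation=cv2.INTER_CUBIC),cv2.resize(sc[v-38:v+37,u-50:u+50],(400,300),interpolation=cv2.INTER_CUBIC)]))
```

```text
0.098 (np.float64(257.04641648636954), np.float64(187.68071712041373)) [np.float64(199.1729423301938), np.float64(174.281970061558)]
0.103 (np.float64(257.04625182077257), np.float64(188.9806641142169)) [np.float64(199.6668237290828), np.float64(169.68620343371595)]
```

View pics/w4.png

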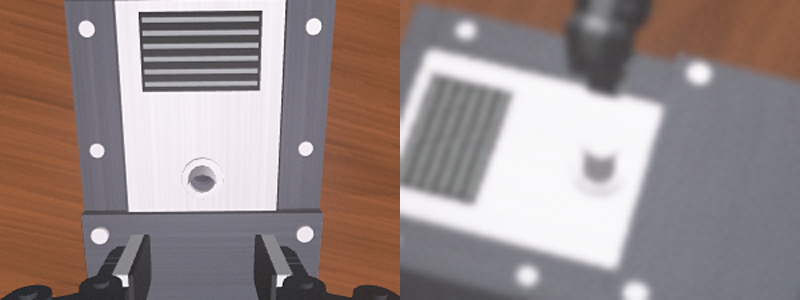

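```bash
python3 -c "
from h import *
print(robot.job_done())"
```

```text
the job is handed in; nothing more can be done
None
```

I dragged the plate home against the front stop, pressing at no more than about 18 N down in the readings between moves. I then pushed the dowel pin in until its collar looked seated on the plate, released it, and handed the job in at about 16.6 s; the hand-in gave no verdict.

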